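# Push the steel roller up the loading ramp into its seat at the stop

## Robot

A 6-joint arm with a two-finger parallel gripper is mounted at the origin on the work surface; the furniture and walls round the work are solid. World frame = base frame: x ahead of the robot, y to its left, z up, the work surface at z = 0. Lengths are in m, angles in rad, forces in N, time in s.
With the tool pointing down it reaches from about 0.275 to 0.85 m from the base axis. Payload 19 kg.
Tool frame: the origin (TCP) lies at the very end of the fingers, on their centre line; the grasp point (between the pads) lies 19 mm behind it (grip_depth is the distance from the TCP to the grasp point, in m); z points along the fingers, y is the direction in which the jaws open and shut (so a half turn about z gives the same grasp; the last joint's range is limited). The gripper opens to 85 mm and grips with 20 to 120 N. Pads are 22 mm wide; open, the fingers measure 114 mm over their backs; the gripper's body (76 mm by 85 mm) begins 54 mm behind the grasp point. The pads swing forward as they close: fully open they stand 13 mm farther back than shut.
Start: joints at [-1.314, 0.15, 1.437, -0, 1.554, -0.134], TCP at [0.219, -0.532, 0.231] pointing down, gripper open.
Joint ranges: [-2.8, 2.8], [-0.68, 2.1], [0.12, 2.68], [-1.39, 4.53], [0.16, 2.79], [-2.81, 2.81]. Speed limits (rad/s): [1.89, 1.89, 2.22, 3.01, 3.01, 3.01].

## Interface

Orientations are given as a 3x3 rotation matrix whose columns are the frame's x, y, z axes.
In Python, from workcell import get_state, snapshot, sign_off, grip_depth gives the robot as it stands.
- The arm moves only by the shell command python3 -m handwheel 'ROWS' [FORCE]. ROWS is JSON, one flat list of numbers, 7 for each row, row after row: the gripper command: -1 is shut, 1 is fully open, values between are in proportion, then the shift along the tool's x, y, z in mm, then the turn, a rotation vector about the tool's x, y, z in units of 5 degrees (1.0 is 5 degrees). In form: [fingers, dx, dy, dz, ax, ay, az, fingers, dx, dy, dz, ax, ay, az, ...]. A call has 1 to 12 rows; each row is the pose to reach, as a shift and turn from the pose measured when the call began, along the tool's axes at that moment; what a row does not reach only later rows make up. A row lasts 1/8 s, in which the tool goes at most 62.5 mm and 10.7 degrees, less where a joint would pass 70% of its speed; a pose out of reach is approached as far as the arm can. A call with a gripper value outside its range is refused whole. The fingers move at their own pace and stop on an object; FORCE is the grip in N (left out, the last holds). Time passes only in rows, so rows that repeat a pose let the fingers close. It gives the time, the measured TCP pose, the force and the opening at its end, in the units of the state.
- get_state(): the state, without advancing time (a new reading comes with each control period).
- snapshot(name): name is "side" or "top"; returns a dict with "image" (400x640x3 uint8, red, green, blue), "fx", "fy", "cx", "cy" (pixels), "rvec" (rotation vector, rad) and "tvec" (3), from world to camera coordinates, as OpenCV has them. Camera axes: x right, y down, z forward; pixel columns grow to the right and rows downward; lengths in m; the calibration is good to about 2 mm. A picture is of the moment at which its call begins. There is no depth.
- sign_off(): hands the job in, once; it reports no verdict.
The state is a dict: "time": time; "qpos": joint angles; "dq": joint speeds; "joint_efforts": joint torques, N m; "ee_pos": TCP position; "tcp_rot": TCP orientation; "wrist_force": force on the tool from outside, world axes, zero at the start; "wrist_torque": the same for the moment, N m; "grip_width": finger opening in m.
Only numpy, scipy, OpenCV 4.12 (cv2) and the standard library are available. Lean on these libraries where they do the work, as an engineer would, in place of code of your own. Each camera call takes 0.05 s, during which the arm holds its last target.

## Task

With the fingertips, slowly push the steel roller from the foot of the small grey loading ramp up the slope and over the crest until it drops into its seat against the stop, and leave it resting there. Push gently and keep the fingers behind it all the way (no faster than about 10 cm a second), so that it never runs back down; do not pinch it, lift it or carry it. Leave the tin, the cork block and the jar where they stand.

Things in the scene. Friction and masses are not known exactly. Their poses are not given: they have to be found in the camera images.
- loading_ramp: Grey loading ramp with bare aluminium deck, fixed to the bench, 227 mm long, 78 wide. Origin on the bench top under its middle; x points uphill (level), y across, z up. Along x in mm: foot lip -115 to -110 (top z 17); level foot, deck z 12, to -60; 8 degree slope to the crest, x 60, z 28.9; seat to the stop, x 94. Cheeks beside the 64 mm wide channel stand 8 mm above the deck.
- ramp_seat (a point): Where the roller's middle lies when it rests in its seat: x 73, y 0, z 44.9 mm in the ramp's frame, same axes. The seat is a level pocket, floor z 24.9 (4 mm below the crest), from the crest at x 60 to the stop face at x 94; stop block to z 68 and x 112, cheeks to z 37. The seated roller has about 2 mm of play and stays when let go.
- ramp_slope (a point): Lower end of the slope's face, midway across: x -60, y 0, z 12 mm in the ramp's frame. Its x axis runs up the slope (8 degrees), its z axis is square to the slope's face.
- roller: Loose polished steel roller with two brass bands: diameter 40, length 60 mm, about 0.3 kg, slippery (friction about 0.3), rolls freely, back down if let go on the slope. Origin at its middle, y along its axis; x and z turn as it rolls. It starts lying across the ramp's level foot, its middle at x -90 to -76 and z 32 mm in the ramp's frame.
- cap_tin: Open round tin of ornament caps, 70 mm across, 32 mm high, loose, a bystander. Origin at the centre of its underside.
- cork_block: Cork block 64 x 73 x 24 mm, loose, a bystander. Origin at the centre of its underside.
- salt_jar: Amber jar with a black lid, 58 mm across, 70 mm high, loose, a bystander. Origin at the centre of its underside.

How it is judged:
By the outcome, as a careful person would: the job done as asked, in the order asked, and still so for the second after the job is handed in, with the robot touching nothing.
It also fails if it takes over 42 s, if anything falls off the work surface, if the arm or the gripper's body presses on something with over 40 N, if the wrist force passes 120 N, or if a joint passes its speed limit or range.

## Working session

There is one attempt and no reset: what is moved stays moved. The work goes in short steps, Python scripts to look and compute and a shell command to move; the robot and the scene stay as the last step left them, time stands still between calls to the robot, and variables do not carry over. Pictures are saved under pics/ and viewed, and the job is handed in when it is done.

```bash
mkdir -p pics; ls; python3 - <<'E'
from workcell import *
import cv2
for n in("side","top"):
    s=snapshot(n); cv2.imwrite(f"pics/{n}0.png",s["image"][:,:,::-1]); print(n,s["fx"],s["fy"],s["cx"],s["cy"],s["rvec"],s["tvec"])
s=get_state(); print(s, grip_depth)
E
```

```text
pics
side 400.29287638220393 400.29287638220393 317.3041843295914 203.0603523654528 [ 0.14771625 -2.82890389  1.27251347] [0.41609794 0.05269855 0.88813578]
top 458.5818309052959 458.5818309052959 321.57522523172366 201.87980395942998 [ 2.19115761 -2.22315542  0.035763  ] [0.03849272 0.40324755 1.08643982]
{'time': 0.1, 'qpos': array([-1.31402141e+00,  1.50919720e-01,  1.43791733e+00,  1.94428503e-05,
        1.55378790e+00, -1.34007566e-01]), 'dq': array([-1.54897599e-03, -3.21843680e-04, -8.68442735e-04, -8.11247582e-04,
       -8.76126860e-05, -1.54604185e-03]), 'joint_efforts': array([ 7.60322437e-03, -7.14378476e+01, -5.71791637e+01, -1.43217230e-04,
        7.01646102e-03,  3.18707646e-05]), 'ee_pos': array([ 0.21895603, -0.53146061,  0.23076981]), 'tcp_rot': array([[ 9.24611434e-01,  3.80911586e-01, -2.43362218e-04],
       [ 3.80911632e-01, -9.24610903e-01,  1.00338972e-03],
       [ 1.57187411e-04, -1.02044511e-03, -9.99999467e-01]]), 'wrist_force': array([-0.55474325,  0.6142258 ,  0.24705963]), 'wrist_torque': array([-0.06886771, -0.00996275,  0.00543762]), 'grip_width': 0.08524936862689972} 0.0187
```

View pics/side0.png

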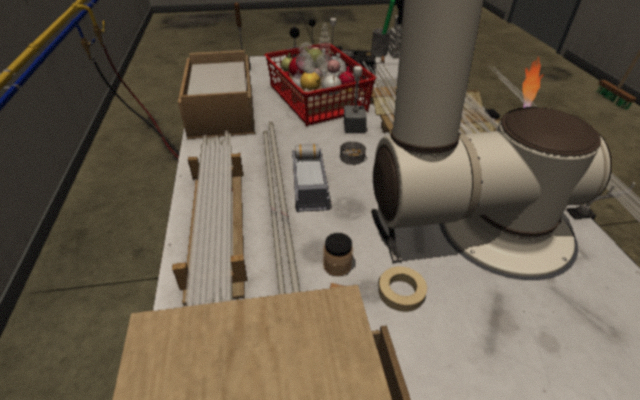

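View pics/top0.png

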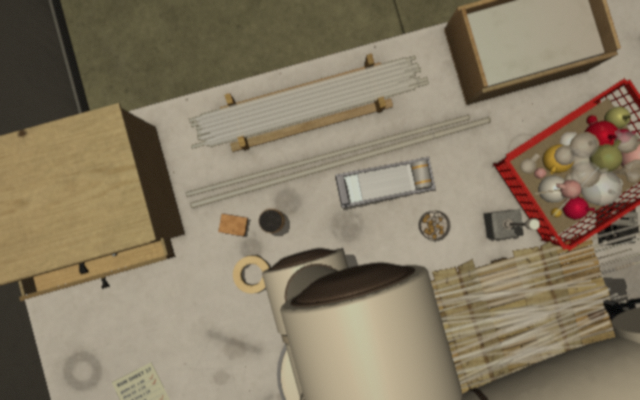

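```bash
python3 - <<'E'
import cv2
t=cv2.imread("pics/top0.png")[140:260,310:470]; cv2.imwrite("pics/topc.png",cv2.resize(t,None,fx=5,fy=5,interpolation=cv2.INTER_CUBIC))
t=cv2.imread("pics/side0.png")[130:220,270:380]; cv2.imwrite("pics/sidec.png",cv2.resize(t,None,fx=6,fy=6,interpolation=cv2.INTER_CUBIC))
E
```

```text
(no output)
```

View pics/topc.png

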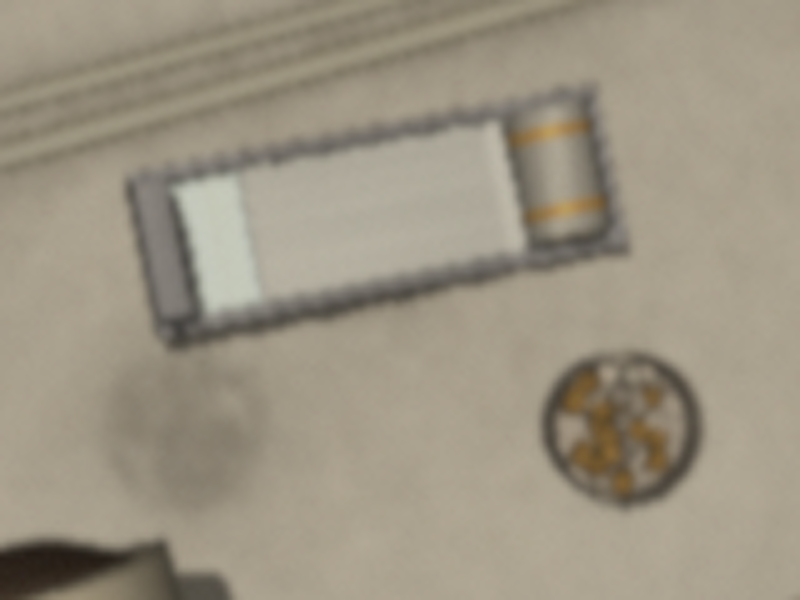

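View pics/sidec.png

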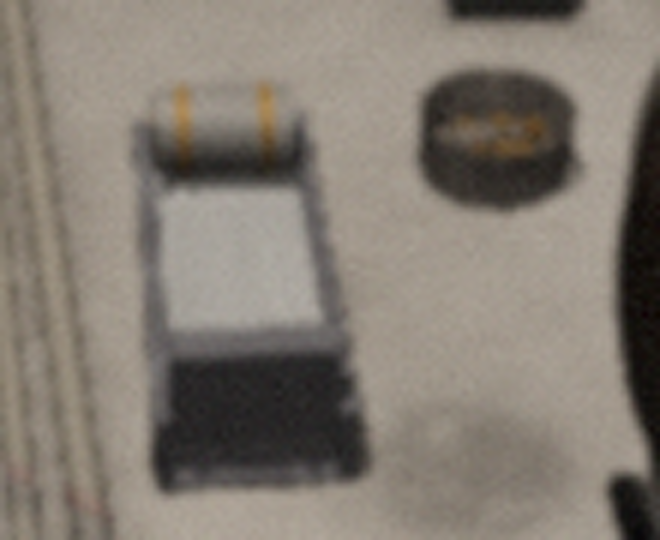

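```bash
cat > h.py <<'E'
import numpy as np, cv2
from workcell import *
K={}
def cam(n):
    if n not in K:
        s=snapshot(n); K[n]=s
    return K[n]
def P(s): return np.array([[s["fx"],0,s["cx"]],[0,s["fy"],s["cy"]],[0,0,1]])
def proj(s,X): return cv2.projectPoints(np.atleast_2d(np.array(X,float)),np.array(s["rvec"]),np.array(s["tvec"]),P(s),None)[0][:,0]
def ray(s,uv,z):
    R=cv2.Rodrigues(np.array(s["rvec"]))[0]; C=-R.T@s["tvec"]
    d=R.T@np.linalg.inv(P(s))@np.array([uv[0],uv[1],1.]); return C+d*(z-C[2])/d[2]
E
python3 - <<'E'
from h import *
from scipy.optimize import least_squares
S={n:cam(n) for n in("top","side")}
for n in S:
    R=cv2.Rodrigues(np.array(S[n]["rvec"]))[0]; print(n,-R.T@S[n]["tvec"])
t=lambda a,b:(310+(a+.5)/5-.5,140+(b+.5)/5-.5)
sd=lambda a,b:(270+(a+.5)/6-.5,130+(b+.5)/6-.5)
F=[("top",(-115,39,17),t(628,248)),("top",(-115,-39,17),t(596,88)),("top",(112,-39,68),t(129,180)),("top",(112,39,68),t(158,325)),
("top",(94,-39,68),t(165,173)),("top",(94,39,68),t(192,315)),
("top",(60,-32,28.9),t(241,175)),("top",(60,32,28.9),t(260,305)),("top",(-60,-32,12),t(487,122)),("top",(-60,32,12),t(508,252)),
("side",(112,-39,0),sd(160,490)),("side",(112,39,0),sd(368,470)),("side",(112,-39,68),sd(160,357)),("side",(112,39,68),sd(352,352))]
def W(p,X):
    c,s_=np.cos(p[2]),np.sin(p[2]); X=np.array(X)/1000
    return [p[0]+c*X[0]-s_*X[1],p[1]+s_*X[0]+c*X[1],X[2]]
f=lambda p:np.concatenate([proj(S[n],W(p,X))[0]-uv for n,X,uv in F])
a=ray(S["top"],t(612,168),.017);b=ray(S["top"],t(145,255),.068);d=b-a;print(a,b)
r=least_squares(f,[*((a+b)/2)[:2],np.arctan2(d[1],d[0])],loss="soft_l1")
print(r.x,np.degrees(r.x[2]))
for q,e in zip(F,r.fun.reshape(-1,2)):print(q[0],q[1],e.round(2))
p=r.x
# bands: roller centres at top z .052 in top view
for uv in[(514,137),(588,127),(530,215),(605,205),(559,170)]:
    w=ray(S["top"],t(*uv),.045)[:2]-p[:2];c,s_=np.cos(p[2]),np.sin(p[2]);print(uv,(c*w[0]+s_*w[1])*1e3,(-s_*w[0]+c*w[1])*1e3)
w=ray(S["side"],sd(225,130),.045)
for nm,uv,z in(("jar",(274,222),.07),("tin",(433,225),.032),("cork",(234,225),.024)):print(nm,ray(S["top"],uv,z))
s=get_state();print(proj(S["side"],s["ee_pos"]),proj(S["top"],s["ee_pos"]))
E
```

```text
top [0.37070032 0.03519751 1.09808205]
side [0.35388208 0.66874014 0.62630176]
[ 0.46748124 -0.22934464  0.017     ] [ 0.42671266 -0.00586738  0.068     ]
[ 0.44752561 -0.11577186  1.74674763] 100.08126686739313
top (-115, 39, 17) [-0.11  0.11]
top (-115, -39, 17) [-0.19 -0.22]
top (112, -39, 68) [-0.27 -2.52]
top (112, 39, 68) [0.53 2.49]
top (94, -39, 68) [ 0.38 -2.63]
top (94, 39, 68) [1.6  2.97]
top (60, -32, 28.9) [-0.79 -1.23]
top (60, 32, 28.9) [ 0.67 -0.36]
top (-60, -32, 12) [-0.99  0.5 ]
top (-60, 32, 12) [0.06 0.92]
side (112, -39, 0) [0.21 0.54]
side (112, 39, 0) [-0.7   2.32]
side (112, -39, 68) [-0.68 -0.1 ]
side (112, 39, 68) [ 2.81 -0.78]
(514, 137) -66.5844568218169 -21.08052394692024
(588, 127) -100.9840801299634 -19.160837078346383
(530, 215) -66.79053430665275 15.6201885244599
(605, 205) -101.60735895170374 17.63216239474969
(559, 170) -83.9673149280162 -2.2124522584237063
jar [0.35829427 0.13998045 0.07      ]
tin [ 0.34549795 -0.22536577  0.032     ]
cork [0.35209022 0.23827402 0.024     ]
[[405.84314608  33.2065658 ]] [[622.80516224 292.00767921]]
```

```bash
cat >> h.py <<'E'
from scipy.spatial.transform import Rotation as Ro
def go(x,y,z,pose):  # ramp mm -> shift in tool axes now (mm), turn (5deg units)
    p=pose;c,s_=np.cos(p[2]),np.sin(p[2])
    T=np.array([p[0]+(c*x-s_*y)/1e3,p[1]+(s_*x+c*y)/1e3,z/1e3])
    st=get_state();R=np.array(st["tcp_rot"])
    Rt=np.array([[c,s_,0],[s_,-c,0],[0,0,-1.]])
    print("target",T,"shift",(R.T@(T-st["ee_pos"])*1e3).round(1),"turn",(np.degrees(Ro.from_matrix(R.T@Rt).as_rotvec())/5).round(2))
def where(pose):
    p=pose;c,s_=np.cos(p[2]),np.sin(p[2]);st=get_state();w=st["ee_pos"]
    a,b=w[0]-p[0],w[1]-p[1]
    print("t",st["time"],"tcp in ramp",((c*a+s_*b)*1e3).round(1),((-s_*a+c*b)*1e3).round(1),(w[2]*1e3).round(1),"F",np.round(st["wrist_force"],1),"g",st["grip_width"])
E
python3 - <<'E'
from h import *
from scipy.optimize import least_squares
S={n:cam(n) for n in("top","side")}
t=lambda a,b:(310+(a+.5)/5-.5,140+(b+.5)/5-.5)
sd=lambda a,b:(270+(a+.5)/6-.5,130+(b+.5)/6-.5)
F=[("top",(-115,39,17),t(628,248)),("top",(-115,-39,17),t(596,88)),("top",(112,-32,68),t(132,180)),("top",(112,32,68),t(158,325)),
("top",(94,-32,68),t(165,173)),("top",(94,32,68),t(190,317)),
("top",(60,-32,28.9),t(241,175)),("top",(60,32,28.9),t(260,305)),("top",(-60,-32,12),t(487,122)),("top",(-60,32,12),t(508,252)),
("side",(112,-39,0),sd(160,490)),("side",(112,39,0),sd(368,473)),("side",(112,-32,68),sd(165,357)),("side",(112,32,68),sd(352,352))]
def W(p,X):
    c,s_=np.cos(p[2]),np.sin(p[2]); X=np.array(X)/1000
    return [p[0]+c*X[0]-s_*X[1],p[1]+s_*X[0]+c*X[1],X[2]]
f=lambda p:np.concatenate([proj(S[n],W(p,X))[0]-uv for n,X,uv in F])
r=least_squares(f,[.447,-.116,1.74],loss="soft_l1");p=r.x
print(p,np.degrees(p[2]))
for q,e in zip(F,r.fun.reshape(-1,2)):print(q[0],q[1],e.round(2))
for uv in[(514,137),(588,127),(530,215),(605,205),(559,170)]:
    w=ray(S["top"],t(*uv),.04)[:2]-p[:2];c,s_=np.cos(p[2]),np.sin(p[2]);print(uv,(c*w[0]+s_*w[1])*1e3,(-s_*w[0]+c*w[1])*1e3)
np.save("pose.npy",p)
go(-128,0,230,p);go(-121,0,22,p)
E
```

```text
[ 0.44752905 -0.11579132  1.74663358] 100.0747327491717
top (-115, 39, 17) [-0.1   0.11]
top (-115, -39, 17) [-0.17 -0.21]
top (112, -32, 68) [-0.27  0.52]
top (112, 32, 68) [-0.05 -0.58]
top (94, -32, 68) [0.98 0.41]
top (94, 32, 68) [ 1.41 -0.49]
top (60, -32, 28.9) [-0.78 -1.23]
top (60, 32, 28.9) [ 0.68 -0.36]
top (-60, -32, 12) [-0.98  0.5 ]
top (-60, 32, 12) [0.07 0.92]
side (112, -39, 0) [0.2  0.53]
side (112, 39, 0) [-0.71  1.82]
side (112, -32, 68) [ 1.68 -0.24]
side (112, 32, 68) [-0.36 -0.65]
(514, 137) -67.64796974861912 -21.42201174655714
(588, 127) -102.21114111166237 -19.497151902292348
(530, 215) -67.85923097178946 15.45293068553329
(605, 205) -102.84159510222042 17.470467902330906
(559, 170) -85.11552296446555 -2.4663469640922258
target [ 0.46992041 -0.24181762  0.23      ] shift [ 342.4 -172.3    1.2] turn [ -0.    -0.   -15.54]
target [ 0.46869589 -0.23492555  0.022     ] shift [ 343.9 -179.   209.2] turn [ -0.    -0.   -15.54]
```

```bash
python3 -m handwheel '[-0.3,50,-25,0,0,0,-2, -0.3,100,-50,0,0,0,-4, -0.3,150,-75,0,0,0,-6, -0.3,200,-100,0,0,0,-8, -0.3,250,-125,0,0,0,-10, -0.3,300,-150,0,0,0,-12, -0.3,342,-172,0,0,0,-14, -0.3,342,-172,0,0,0,-15.5, -0.3,342,-172,0,0,0,-15.5, -0.3,342,-172,0,0,0,-15.5]'; python3 - <<'E'
from h import *
p=np.load("pose.npy");where(p);go(-125,-1,22,p)
for n in("side","top"): cv2.imwrite(f"pics/{n}1.png",cam(n)["image"][:,:,::-1])
E
```

```text
time: 1.55
ee_pos: [0.4694, -0.2426, 0.2312]
tcp_rot: [[-0.168, 0.986, -0.0], [0.986, 0.168, 0.0], [0.0, -0.0, -1.0]]
wrist_force: [0.3, -0.1, 0.1]
grip_width: 0.03
t 1.55 tcp in ramp -128.7 0.6 231.2 F [ 0.3 -0.1  0.1] g 0.029977098641220012
target [ 0.4703802  -0.23868894  0.022     ] shift [  3.6   1.6 209.2] turn [-0.   -0.01 -0.08]
```

View pics/side1.png

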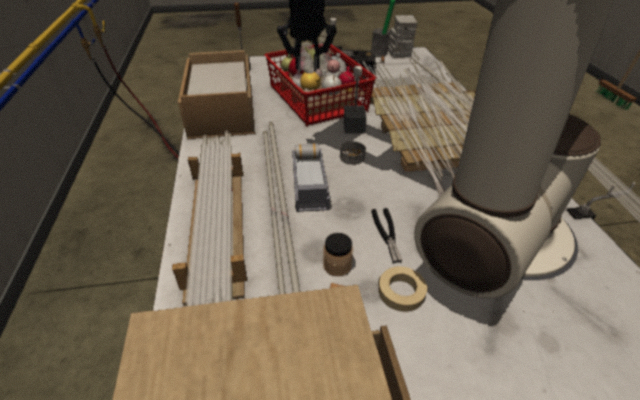

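View pics/top1.png

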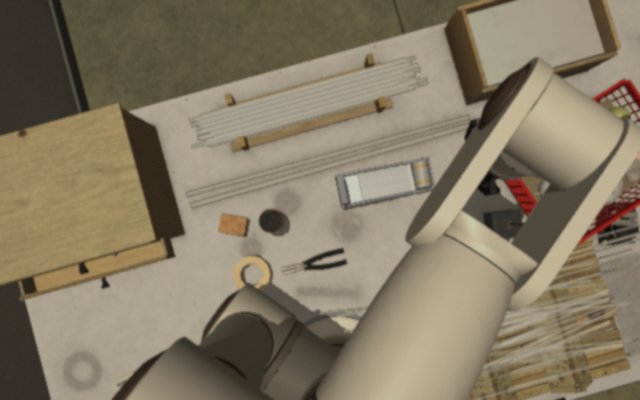

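The side view shows the gripper clear above the ramp's foot (fingers near (305,50)); the roller is still at (307,150). Descending behind it.

```bash
python3 -m handwheel '[-0.3,2,1.5,45,0,0,0, -0.3,3,1.5,90,0,0,0, -0.3,3,1.5,130,0,0,0, -0.3,3,1.5,165,0,0,0, -0.3,3,1.5,190,0,0,0, -0.3,3,1.5,200,0,0,0, -0.3,3,1.5,208,0,0,0, -0.3,3,1.5,208,0,0,0]'; python3 - <<'E'
from h import *
p=np.load("pose.npy");where(p);go(-125,-1,22,p)
a=cam("side");cv2.imwrite("pics/side2.png",cv2.resize(a["image"][60:220,230:400,::-1],None,fx=3.7,fy=3.7,interpolation=2))
a=cam("top");cv2.imwrite("pics/top2.png",cv2.resize(a["image"][130:230,310:470,::-1],None,fx=5,fy=5,interpolation=2))
E
```

```text
time: 2.65
ee_pos: [0.4704, -0.2396, 0.0234]
tcp_rot: [[-0.168, 0.986, 0.0], [0.986, 0.168, 0.0], [0.0, 0.0, -1.0]]
wrist_force: [0.5, 0.2, 0.3]
grip_width: 0.03
t 2.65 tcp in ramp -125.9 -0.9 23.4 F [0.5 0.2 0.3] g 0.029952558498165346
target [ 0.4703802  -0.23868894  0.022     ] shift [0.9 0.1 1.4] turn [ 0.   -0.   -0.08]
```

View pics/side2.png

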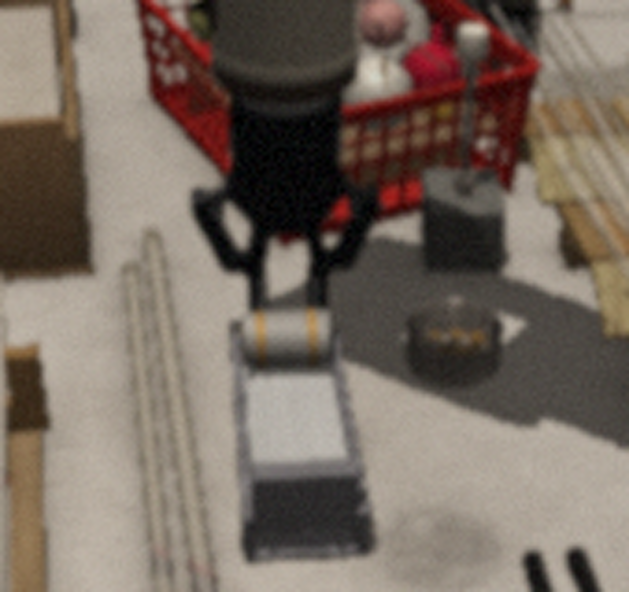

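View pics/top2.png

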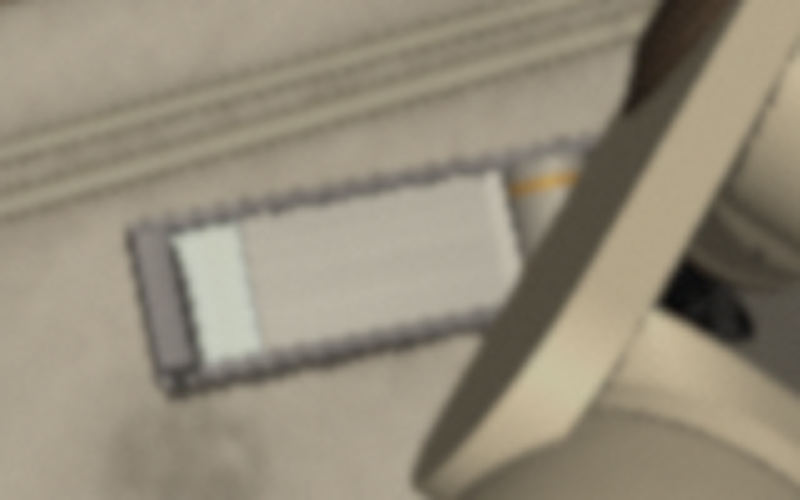

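The side view shows the two fingers behind the roller (about x 258 and 318, y 290 in the crop), with nothing touching. Start the gentle push.

```bash
python3 -m handwheel '[-0.3,3,0,0,0,0,0, -0.3,6,0,0,0,0,0, -0.3,9,0,0,0,0,0, -0.3,12,0,0,0,0,0, -0.3,14,0,0,0,0,0, -0.3,16,0,0,0,0,0, -0.3,18,0,0,0,0,0, -0.3,20,0,0,0,0,0]'; python3 - <<'E'
from h import *
p=np.load("pose.npy");where(p)
a=cam("side");cv2.imwrite("pics/side3.png",cv2.resize(a["image"][60:220,230:400,::-1],None,fx=3.7,fy=3.7,interpolation=2))
E
```

```text
time: 3.75
ee_pos: [0.4673, -0.2199, 0.0239]
tcp_rot: [[-0.169, 0.986, 0.001], [0.986, 0.169, -0.0], [-0.0, 0.001, -1.0]]
wrist_force: [-0.3, 0.2, -0.4]
grip_width: 0.0299
t 3.75 tcp in ramp -105.9 -1.2 23.9 F [-0.3  0.2 -0.4] g 0.0298781037229443
```

View pics/side3.png

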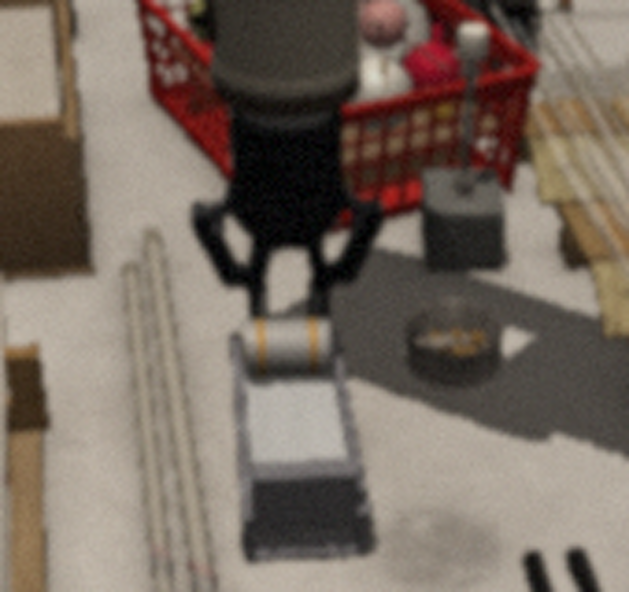

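Contact made; the roller has rolled on a few mm (crop y 335→345). Continue onto the slope.

```bash
python3 -m handwheel '[-0.3,3,0,0,0,0,0, -0.3,6,0,0,0,0,0, -0.3,9,0,0,0,0,0, -0.3,12,0,0,0,0,0, -0.3,15,0,0,0,0,0, -0.3,18,0,-0.3,0,0,0, -0.3,21,0,-0.7,0,0,0, -0.3,24,0,-1.1,0,0,0, -0.3,27,0,-1.5,0,0,0, -0.3,30,0,-2,0,0,0, -0.3,33,0,-2.4,0,0,0, -0.3,36,0,-2.8,0,0,0]'; python3 - <<'E'
from h import *
p=np.load("pose.npy");where(p)
a=cam("side");cv2.imwrite("pics/side4.png",cv2.resize(a["image"][60:220,230:400,::-1],None,fx=3.7,fy=3.7,interpolation=2))
E
```

```text
time: 5.3
ee_pos: [0.4611, -0.184, 0.0267]
tcp_rot: [[-0.169, 0.986, 0.001], [0.986, 0.169, -0.0], [-0.0, 0.001, -1.0]]
wrist_force: [0.8, -1.0, 1.6]
grip_width: 0.0296
t 5.3 tcp in ramp -69.6 -1.5 26.7 F [ 0.8 -1.   1.6] g 0.029582199120513252
```

View pics/side4.png

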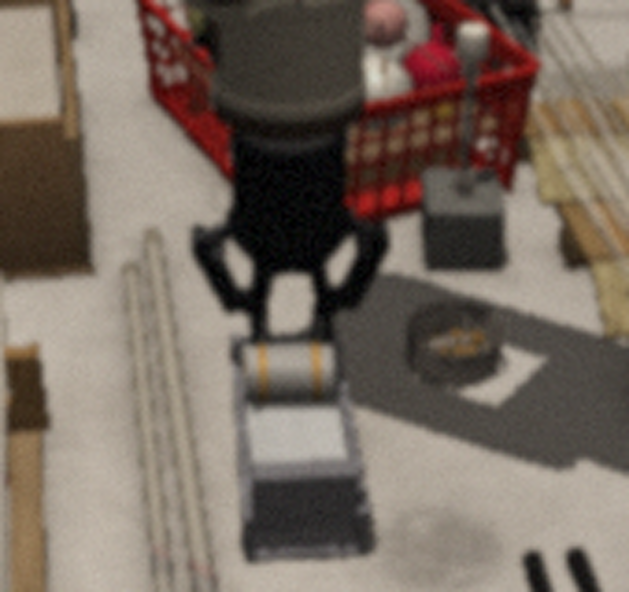

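The roller is on the slope (crop (290,370)), with the fingers right behind it.

```bash
python3 -m handwheel '[-0.3,4,0,-0.5,0,0,0, -0.3,7,0,-1,0,0,0, -0.3,10,0,-1.4,0,0,0, -0.3,13,0,-1.8,0,0,0, -0.3,16,0,-2.2,0,0,0, -0.3,19,0,-2.7,0,0,0, -0.3,22,0,-3.1,0,0,0, -0.3,25,0,-3.5,0,0,0, -0.3,28,0,-3.9,0,0,0, -0.3,31,0,-4.4,0,0,0, -0.3,34,0,-4.8,0,0,0, -0.3,37,0,-5.2,0,0,0]' && python3 -m handwheel '[-0.3,4,0,-0.5,0,0,0, -0.3,7,0,-1,0,0,0, -0.3,10,0,-1.4,0,0,0, -0.3,13,0,-1.8,0,0,0, -0.3,16,0,-2.2,0,0,0, -0.3,19,0,-2.7,0,0,0, -0.3,22,0,-3.1,0,0,0, -0.3,25,0,-3.5,0,0,0, -0.3,28,0,-3.9,0,0,0, -0.3,31,0,-4.4,0,0,0, -0.3,34,0,-4.8,0,0,0, -0.3,37,0,-5.2,0,0,0]'; python3 - <<'E'
from h import *
p=np.load("pose.npy");where(p)
a=cam("side");cv2.imwrite("pics/side5.png",cv2.resize(a["image"][60:220,230:400,::-1],None,fx=3.7,fy=3.7,interpolation=2))
E
```

```text
time: 6.85
ee_pos: [0.4548, -0.147, 0.032]
tcp_rot: [[-0.169, 0.986, 0.001], [0.986, 0.169, 0.0], [0.0, 0.001, -1.0]]
wrist_force: [-0.6, -1.4, 1.6]
grip_width: 0.03
time: 8.35
ee_pos: [0.4485, -0.1104, 0.0372]
tcp_rot: [[-0.169, 0.986, 0.001], [0.986, 0.169, 0.0], [0.0, 0.001, -1.0]]
wrist_force: [0.6, -2.7, 1.5]
grip_width: 0.0296
t 8.35 tcp in ramp 5.2 -1.9 37.2 F [ 0.6 -2.7  1.5] g 0.029583117165789014
```

View pics/side5.png

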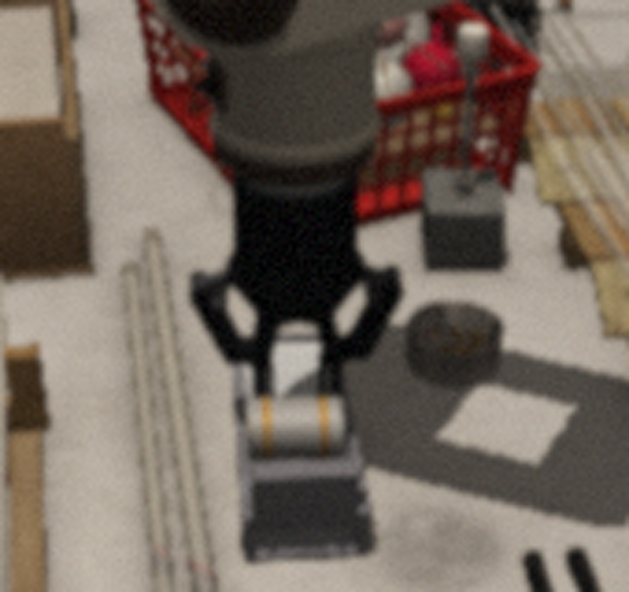

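The roller is high on the slope (crop (298,425)), just short of the seat, with the fingers behind it. Now slowly over the crest.

```bash
python3 -m handwheel '[-0.3,3.5,0,-0.5,0,0,0, -0.3,6,0,-0.9,0,0,0, -0.3,8.5,0,-1.2,0,0,0, -0.3,11,0,-1.6,0,0,0, -0.3,13.5,0,-1.9,0,0,0, -0.3,16,0,-2.3,0,0,0, -0.3,18,0,-2.6,0,0,0, -0.3,20,0,-2.8,0,0,0, -0.3,22,0,-3.1,0,0,0, -0.3,24,0,-3.3,0,0,0, -0.3,26,0,-3.3,0,0,0, -0.3,28,0,-3.3,0,0,0]'; python3 - <<'E'
from h import *
p=np.load("pose.npy");where(p)
a=cam("side");cv2.imwrite("pics/side6.png",cv2.resize(a["image"][60:220,230:400,::-1],None,fx=3.7,fy=3.7,interpolation=2))
a=cam("top");cv2.imwrite("pics/top6.png",cv2.resize(a["image"][130:230,310:470,::-1],None,fx=5,fy=5,interpolation=2))
E
```

```text
time: 9.9
ee_pos: [0.4436, -0.0823, 0.0405]
tcp_rot: [[-0.169, 0.986, 0.0], [0.986, 0.169, 0.0], [0.0, 0.0, -1.0]]
wrist_force: [-0.5, -0.6, 0.0]
grip_width: 0.0301
t 9.9 tcp in ramp 33.7 -2.0 40.5 F [-0.5 -0.6  0. ] g 0.030093273161089548
```

View pics/side6.png

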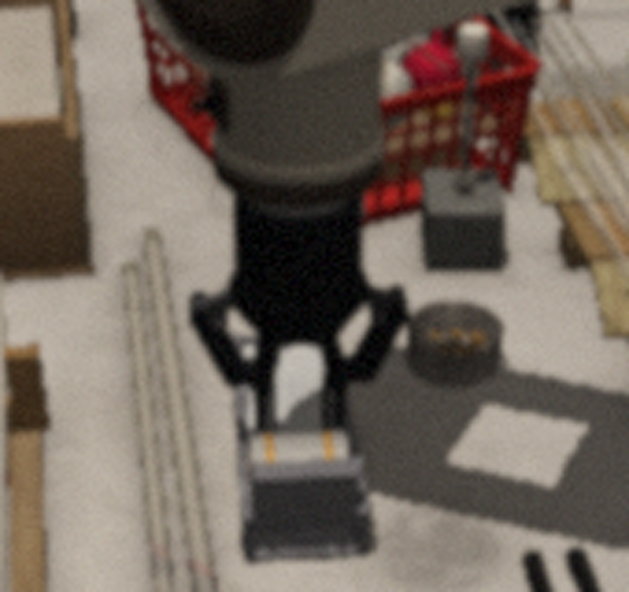

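View pics/top6.png

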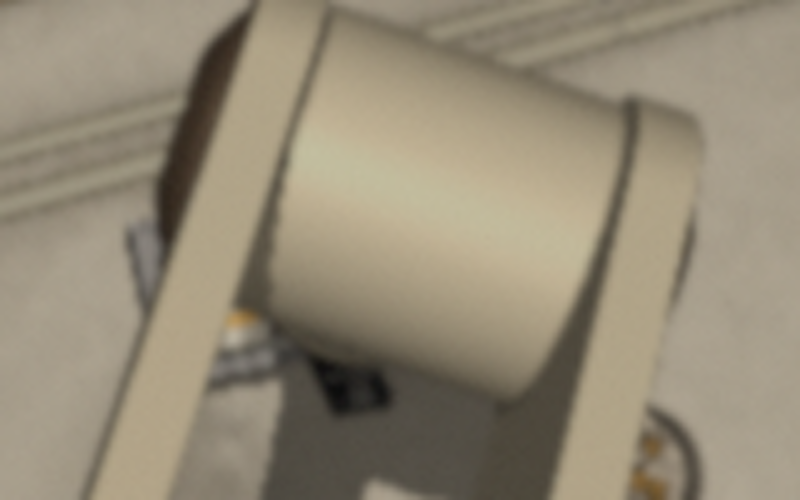

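```bash
python3 - <<'E'
from h import *
p=np.load("pose.npy");c,s_=np.cos(p[2]),np.sin(p[2]);S=cam("side")
def W(x,y,z):return [p[0]+(c*x-s_*y)/1e3,p[1]+(s_*x+c*y)/1e3,z/1e3]
for x,z in((73,44.9),(64.7,48.6)):
    a=np.radians(np.arange(0,360,5))
    q=proj(S,[W(x+20*np.cos(t),0,z+20*np.sin(t)) for t in a]); print(x,"silhouette top/bottom row crop",(q[:,1].min()-60)*3.7,(q[:,1].max()-60)*3.7)
im=S["image"].astype(int)
h=cv2.cvtColor(S["image"],cv2.COLOR_RGB2HSV); m=cv2.inRange(h,(8,110,100),(28,255,255)); m[:150]=0;m[220:]=0;m[:,:290]=0;m[:,330:]=0
n,l,st,ce=cv2.connectedComponentsWithStats(m);print(st[1:],ce[1:])
E
```

```text
73 silhouette top/bottom row crop 431.2023183297983 495.4337079197537
64.7 silhouette top/bottom row crop 418.3601398872047 482.36175077454374
[[302 177   2   7  12]
 [318 177   2   7  10]] [[302.41666667 180.41666667]
 [318.3        180.3       ]]
```

The band tops sit at row 177 (crop 433), which matches the seated prediction of 431, not the 418 expected on the crest. The wrist force is about 0. Backing off, then up.

```bash
python3 -m handwheel '[-0.3,-5,0,0,0,0,0, -0.3,-12,0,0,0,0,0, -0.3,-22,0,0,0,0,0, -0.3,-30,0,-10,0,0,0, -0.3,-35,0,-35,0,0,0, -0.3,-40,0,-70,0,0,0, -0.3,-60,0,-110,0,0,0, -0.3,-100,0,-150,0,0,0, -0.3,-140,0,-170,0,0,0, -0.3,-180,0,-180,0,0,0, -0.3,-180,0,-180,0,0,0]'; python3 - <<'E'
from h import *
p=np.load("pose.npy");where(p)
a=cam("side");cv2.imwrite("pics/side7.png",a["image"][:,:,::-1])
a=cam("top");cv2.imwrite("pics/top7.png",cv2.resize(a["image"][130:250,210:470,::-1],None,fx=3,fy=3,interpolation=2))
h=cv2.cvtColor(a["image"],cv2.COLOR_RGB2HSV); m=cv2.inRange(h,(8,130,100),(28,255,255)); m[:150]=0;m[215:]=0;m[:,:330]=0;m[:,440:]=0
n,l,st,ce=cv2.connectedComponentsWithStats(m)
for i in range(1,n):
    if st[i,4]>5:
        w=ray(a,ce[i],.0649)[:2]-p[:2];c,s_=np.cos(p[2]),np.sin(p[2]);print(st[i],(c*w[0]+s_*w[1])*1e3,(-s_*w[0]+c*w[1])*1e3)
E
```

```text
time: 11.42
ee_pos: [0.474, -0.2625, 0.2214]
tcp_rot: [[-0.166, 0.986, 0.001], [0.986, 0.166, -0.001], [-0.001, 0.001, -1.0]]
wrist_force: [0.3, 0.3, -0.3]
grip_width: 0.0296
t 11.425 tcp in ramp -149.1 -0.4 221.4 F [ 0.3  0.3 -0.3] g 0.02955323626115043
```

View pics/side7.png

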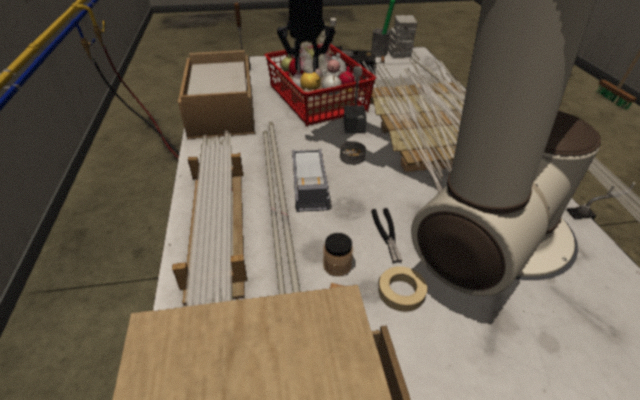

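View pics/top7.png

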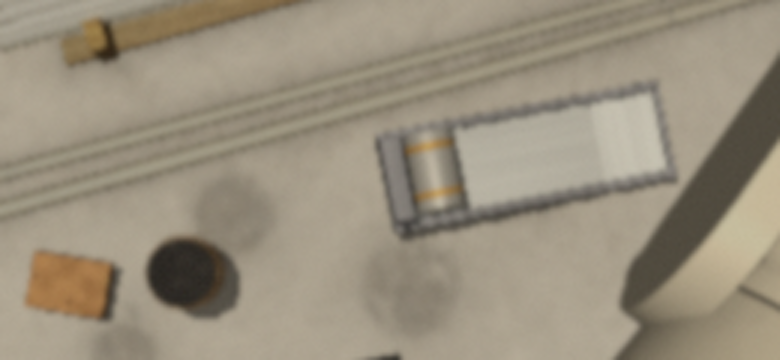

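The roller lies in its seat against the stop (top crop (433,170)), and the gripper is clear. The tin, jar and cork block are where they were. Handing in.

```bash
python3 - <<'E'
from workcell import *
print(sign_off())
E
```

```text
the job is handed in; nothing more can be done
None
```

The steel roller is resting in its seat against the stop. I pushed it up the slope and over the crest with the fingers held 30 mm apart, at about 16–32 mm/s. I then backed the gripper off and handed the job in just after 11.4 s on the robot's clock, against the 42 s limit.

- **Force:** the readings at the end of each move showed at most about 3 N at the wrist while pushing. They fell to about zero once the roller dropped in.
- **Seating:** before I backed off, the side view put the tops of the roller's bands at crop row 433. Seated predicts 431 and still on the crest predicts 418. After I backed off, the roller was still there in both views.
- **Bystanders:** by eye, the tin and jar stand where they were in the last side view, and the cork block and jar do in the last top view. I did not measure them.
- **Failed check:** my last colour-mask measurement of the bands in the top view found nothing, so the final position there is judged by eye.
- **Ramp fit:** a few of the hand-picked points used to locate the ramp disagreed by 1–2 pixels, about 2–4 mm. This did not affect the push.

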